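# Dog and clamp a small violin front for a dry fit of its centre joint

## Task

Dry-fit the centre joint of the small violin front on the joining board: stand the two wooden bench dogs upright in the two sockets of the near rail, pushed fully home so that their shoulders sit on the rail, with a flat of each square head facing the wood. Then swing the clamp's lever until you feel it come up firm, so that the two spruce halves are squeezed shut against the dogs along the whole joint and stay so when you let go; do not force it, spruce edges bruise. Leave the other tools where they are.

Things in the scene. Friction and masses are not known exactly. Their poses are not given: they have to be found in the camera images.
- board: joining board of wood, 270 (x) x 270 (y) x 50 mm high, fixed. Origin on the table under the middle of the line between the sockets; x away from the robot across the board, y left along the near rail, z up. Flat top at z 50 mm: near rail x -30..30 mm with the sockets, plywood bed x 30..150 mm with the spruce halves, far rail x 150..240 mm with the clamp
- socket_left (a point): centre of the mouth of the left socket, in the top of the near rail (board frame 0, +70, 50 mm): a round blind hole 24 mm across and 47 mm deep, straight down, its edge slightly broken
- socket_right (a point): centre of the mouth of the right socket (board frame 0, -70, 50 mm), like the left one
- dog_a: wooden bench dog, one of two alike, 103 mm long, 70 g; starts lying on its head, shank pointing about to the right. Origin on its axis at the shoulder, 15 mm above the table. Shank x 0..45 mm, round, 22 mm, last 8 mm tapering to 15; square head x 0..-58 mm, 30 x 30 mm. Seated: origin at the socket mouth, x straight down, any side of the head parallel to the near rail within 0.3 rad
- dog_b: the second bench dog, same as dog_a, lying to the right of the board, shank pointing about to the left; either goes in either socket. In a socket a dog has 1 mm of play all round and can turn about its axis: the pressed wood turns its flat true
- half_near: near spruce half, 62 (x) x 230 (y) mm, 15 mm thick at the joint, 10 mm at the outer edge, 90 g, lying loose and flat on the board. Origin at the foot of the middle of its joint face, which looks to +x; it lies at x -62..0, z 0..15 mm. At the start its outer edge is 20 to 25 mm from the socket line; against seated dogs 15 to 16 mm
- half_far: far spruce half, the mirror image: origin at the foot of the middle of its joint face, which looks to -x; the half lies at x 0..62 mm. At the start the joint is open by some 3 to 8 mm; shut means that both joint faces touch
- half_near_left (a point): point on the joint face of the near half, 5 mm above its underside, 5 mm from its left end
- half_near_right (a point): the same at its right end
- half_far_left (a point): point on the joint face of the far half, 5 mm above its underside, 5 mm from its left end
- half_far_right (a point): the same at its right end
- clamp: cam clamp screwed to the far rail (its place along and across the rail varies a little): origin on the lever's axis at the rail's top; axes as the board's. Behind the jaw two guide blocks at y +-63 mm, 25 mm high; the lever's pivot pin is 45 mm high
- clamp_jaw: jaw of the clamp, a cork-faced bar 150 mm long (y), 16 mm thick and 24 mm high, which slides towards the robot (-x of the board) when the lever is turned; its origin is the clamp's when the lever is at 0
- jaw_face (a point): centre of the cork face of the jaw, which pushes the outer edge of the far half
- clamp_lever (a joint): angle of the lever, rad, 0..1.5: 0 open (lever points left, board +y), growing counter-clockwise from above: the knob swings towards the robot over the wood. The jaw advances 18 mm per rad. Comes up firm somewhere between 1.0 and 1.4. Stays where left; turns freely at about 5 N on the knob, 10 to 14 N there make the wood firm; keep it under 25 N
- lever_knob (a point): point on the upright knob at the end of the lever, 65 mm from the lever's axis, 108 mm above the table; the knob is a round upright post 15 mm in diameter that spins freely on the lever, from 88 to 122 mm above the table, free to be pinched from above or pushed sideways; under it the lever is a flat bar 8 mm thick
- spool_clamp: bystander: a spool clamp lying on its side, 110 x 30 x 30 mm, two round wooden spools on a threaded rod; origin under its middle, x along the rod
- thumb_plane: bystander: small brass plane 25 x 60 x 34 mm, to the right of the board's far end
Things that resemble listed ones, but are neither listed nor needed, are in the scene too. Leave any pink look-alike of the dog_a alone.

How it is judged:
By the outcome, as a careful person would: the job done as asked, in the order asked, and still so for the second after the job is handed in, with the robot touching nothing.
It also fails if it takes over 72 s, if anything falls off the work surface, if the arm or the gripper's body presses on something with over 40 N, if the wrist force passes 120 N, or if a joint passes its speed limit or range.

## Robot

A 7-joint arm with a two-finger parallel gripper is mounted at the origin on a cart in front of the work surface, level with it; the furniture and walls round the work are solid. World frame = base frame: x ahead of the robot, y to its left, z up, the work surface at z = 0. Lengths are in mm, angles in rad, forces in N, time in s.
With the tool pointing down it reaches from about 425 to 875 mm from the base axis. Payload 9.9 kg.
Tool frame: the origin (TCP) lies at the very end of the fingers, on their centre line; the grasp point (between the pads) lies env.grip_point_offset behind it (env.grip_point_offset is the distance from the TCP to the grasp point, in mm); z points along the fingers, y is the direction in which the jaws open and shut (so a half turn about z gives the same grasp; the last joint's range is limited). The gripper opens to 85 mm and grips with 20 to 120 N. Pads are 22 mm wide; open, the fingers measure 114 mm over their backs; the gripper's body (76 mm by 85 mm) begins 54 mm behind the grasp point. The pads swing forward as they close: fully open they stand 13 mm farther back than shut.
Start: joints at [1.147, 0.576, 0.025, 1.437, -0.015, 1.129, -0.057], TCP at [224.981, -636.406, 231.289] pointing down, gripper open.
Joint ranges: [-2.76, 2.76], [-0.34, 2.15], [-1.52, 1.57], [0.19, 2.46], [-1.09, 4.23], [0.17, 1.99], [-2.82, 2.82]. Speed limits (rad/s): [2.22, 2.22, 3.01, 3.01, 3.14, 3.14, 3.14].

## Interface

Orientations are given as a rotation vector (axis times angle).
In Python, from plant import env, effector, kin, status, vision gives the robot as it stands. The module is installed in compiled form; this text tells all that it offers. Calls block until the motion is done:
- env.reach(position, orientation): joint-space move of the TCP to a pose.
- env.move_straight(position, rot=None, feed=150, force_limit=None): straight line of the TCP; rot=None keeps the orientation; feed is the mean speed in mm/s. With force_limit (N) it stops when the force on the tool has changed by that much, and returns True; else False.
- env.movej(angles): joint-space move.
- effector.grip(opening, f_grip=None): finger opening in mm; f_grip is the grip in N (None keeps the last); returns when the fingers have stopped.
- env.wait(seconds).
- kin.inverse_kinematics(position, orientation): joint angles nearest the present ones, or None.
- status.get_obs(): the state.
- vision.camera(name): name is "scene" or "top" or "wrist"; returns the picture (384x512x3 uint8, red, green, blue); there is no depth.
- vision.calibration(name): a dict with "K" (3x3 intrinsics, pixels), "rvec" (rotation vector, rad) and "tvec" (3), from world to camera coordinates, as OpenCV has them; the wrist camera has in their place "T_tool_cam" (4x4, takes a point from camera to tool coordinates, whose origin is the TCP and whose axes are the flange's). Camera axes: x right, y down, z forward; pixel columns grow to the right and rows downward; lengths in mm; the calibration is good to about 2 mm. A picture is of the moment at which its call begins: read the wrist's pose just before it. calibration takes no time and is no camera call.
A pose or a line that the arm cannot do raises env.MotionError and nothing moves.
- env.hand_in(): hands the job in, once; it reports no verdict.
The state is a dict: "t": time; "joints": joint angles; "qd": joint speeds; "joint_efforts": joint torques, N m; "tool_pos": TCP position; "eef_rot": TCP orientation; "contact_force": force on the tool from outside, world axes, zero at the start; "moment": the same for the moment, N m; "opening": finger opening in mm.
Only numpy, scipy, OpenCV 4.12 (cv2) and the standard library are available. Lean on these libraries where they do the work, as an engineer would, in place of code of your own. Each camera call takes 0.05 s, during which the arm holds its last target.

## Working session

There is one attempt and no reset: what is moved stays moved. The work goes in short steps, each a Python script; the robot and the scene stay as the last script left them, time stands still between calls to the robot, and variables do not carry over. Pictures are saved under pics/ and viewed, and the job is handed in when it is done.

```bash
mkdir -p pics; ls
python3 - <<'E'
from plant import env, effector, kin, status, vision
import cv2
o=status.get_obs();print(o); print(env.grip_point_offset)
for n in ["scene","top","wrist"]:
    im=vision.camera(n); cv2.imwrite(f"pics/{n}0.png",im[:,:,::-1]); print(n,vision.calibration(n))
E
```

```text
pics
{'t': 0.0, 'joints': array([ 1.14719171,  0.5764993 ,  0.02482798,  1.43791372, -0.01501099,
        1.12897199, -0.05651752]), 'qd': array([ 1.86202935e-03,  1.94297929e-03,  4.57994975e-05,  3.08295131e-04,
       -1.46168982e-04, -4.78415155e-04, -2.42037050e-04]), 'joint_efforts': array([ 1.15231960e-03, -7.65763950e+01,  2.25011967e+00, -2.85963249e+01,
        1.52625761e-02,  1.28618436e-02, -9.01944691e-05]), 'tool_pos': array([ 224.84881896, -635.97665207,  230.46231476]), 'eef_rot': array([-3.09480075e+00, -5.30972735e-01,  5.26188084e-04]), 'contact_force': array([ 0.43324101, -0.30642001, -0.4584399 ]), 'moment': array([ 0.00987795, -0.05273888, -0.04049029]), 'opening': 85.28058442210711}
18.700000000000003
scene {'K': array([[478.73099367,   0.        , 255.4096919 ],
       [  0.        , 478.73099367, 198.48097234],
       [  0.        ,   0.        ,   1.        ]]), 'rvec': array([ 1.09832122, -2.08344732,  1.23510365]), 'tvec': array([ 360.030587  ,  261.15559199, 1315.42758853])}
top {'K': array([[394.02981744,   0.        , 256.4600087 ],
       [  0.        , 394.02981744, 191.78876234],
       [  0.        ,   0.        ,   1.        ]]), 'rvec': array([ 2.1701378 , -2.10800904,  0.16899096]), 'tvec': array([  50.3835888 ,  581.69280516, 1128.3082977 ])}
wrist {'K': array([[300.88007802,   0.        , 258.86180279],
       [  0.        , 300.88007802, 194.60956449],
       [  0.        ,   0.        ,   1.        ]]), 'T_tool_cam': array([[-1.19181179e-04, -9.52457841e-01, -3.04670389e-01,
         7.81272870e+01],
       [ 9.99999794e-01, -3.05907661e-04,  5.65145158e-04,
        -3.63264387e-01],
       [-6.31477943e-04, -3.04670259e-01,  9.52457681e-01,
        -1.42247436e+02],
       [ 0.00000000e+00,  0.00000000e+00,  0.00000000e+00,
         1.00000000e+00]])}
```

View pics/scene0.png

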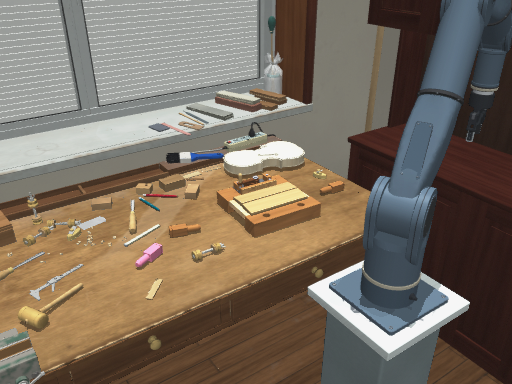

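View pics/top0.png

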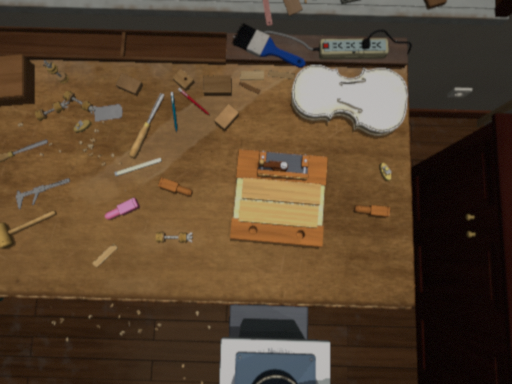

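View pics/wrist0.png

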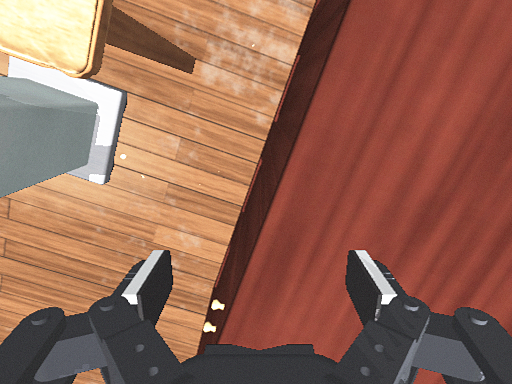

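```bash
cat > h.py <<'E'
import numpy as np, cv2
from plant import env, effector, kin, status, vision
from scipy.spatial.transform import Rotation as R
def ray(n,uv,z,pose=None):
    c=vision.calibration(n);K=c["K"]
    d=np.linalg.inv(K)@np.array([uv[0],uv[1],1.])
    if n=="wrist":
        p,rv=pose;T=c["T_tool_cam"];Rt=R.from_rotvec(rv).as_matrix()
        o=Rt@T[:3,3]+p; d=Rt@T[:3,:3]@d
    else:
        Rm=cv2.Rodrigues(c["rvec"])[0]; o=-Rm.T@c["tvec"]; d=Rm.T@d
    return o+d*(z-o[2])/d[2]
def proj(n,P,pose=None):
    c=vision.calibration(n);K=c["K"];P=np.asarray(P,float)
    if n=="wrist":
        p,rv=pose;T=c["T_tool_cam"];Rt=R.from_rotvec(rv).as_matrix()
        q=Rt.T@(P-p); q=T[:3,:3].T@(q-T[:3,3])
    else: q=cv2.Rodrigues(c["rvec"])[0]@P+c["tvec"]
    q=K@q; return q[:2]/q[2]
def pose():
    o=status.get_obs(); return o["tool_pos"],o["eef_rot"]
def crop(im,x0,y0,w,h,s,name,bgr=True):
    c=im[y0:y0+h,x0:x0+w]; c=cv2.resize(c,None,fx=s,fy=s,interpolation=cv2.INTER_CUBIC); cv2.imwrite(name,c)
def snap(name):
    p=pose(); im=vision.camera("wrist")[:,:,::-1].copy(); cv2.imwrite(name,im); np.savez(name[:-4],p=p[0],r=p[1]); return im,p
E
python3 - <<'E'
from h import *
im=cv2.imread("pics/top0.png")
crop(im,220,140,120,110,6,"pics/c1.png")
a=cv2.resize(im[165:225,95:205],None,fx=7,fy=5*1.4,interpolation=2); cv2.imwrite("pics/c2.png",a)
crop(im,340,150,70,70,8,"pics/c3.png")
for n in [(176,188),(372,211),(280,236),(300,235)]: print(ray("top",n,20))
E
```

```text
[588.62607341 312.93120937  20.        ]
[ 535.49245275 -283.75635133   20.        ]
[452.20597726  -6.99118898  20.        ]
[456.92028304 -66.81743757  20.        ]
```

View pics/c1.png

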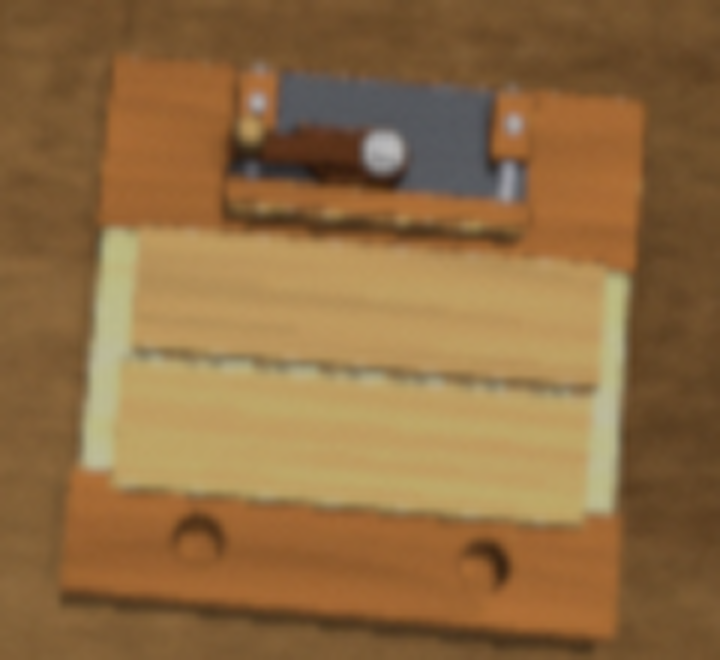

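View pics/c2.png

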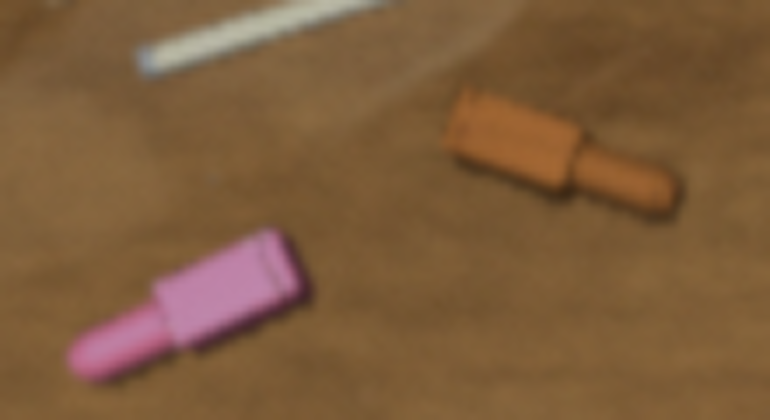

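View pics/c3.png

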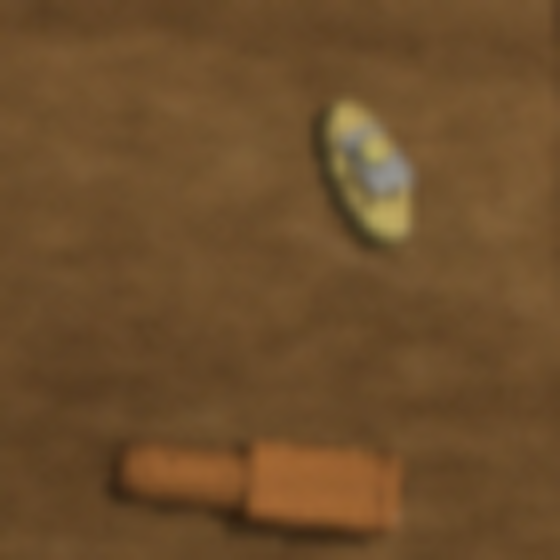

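```bash
cat >> h.py <<'E'
def rotz(z,y):
    z=np.array(z,float);z/=np.linalg.norm(z);y=np.array(y,float);y-=z*(y@z);y/=np.linalg.norm(y)
    return R.from_matrix(np.column_stack([np.cross(y,z),y,z])).as_rotvec()
E
python3 - <<'E'
from h import *
t=lambda *p:ray("top",*p)[:2].round(1)
def a(x,y):return (x/7+95,y/7+165)
def b(x,y):return (x/8+340,y/8+150)
def c(x,y):return (x/6+220,y/6+140)
print("A shoulder",t(a(572,160),28),"tip",t(a(672,195),20),"headend",t(a(455,118),28))
print("B shoulder",t(b(250,485),28),"tip",t(b(120,473),20),"headend",t(b(402,490),28))
sl=t(c(198,540),50);sr=t(c(484,567),50);print("sock",sl,sr,np.linalg.norm(sl-sr))
print("knob",t(c(250,132),122))
for k in [(65,600),(612,635),(643,95),(115,55)]: print("corner",t(c(*k),50))
m=(sl+sr)/2; y=(sl-sr)/np.linalg.norm(sl-sr); x=np.array([y[1],-y[0]]);print("yaw",np.arctan2(x[1],x[0]))
# IK checks
for s in (sl,sr):
  for th in (30,45,55,65,80,90):
    for yaw in (-.6,0,.6):
      f=np.array([np.cos(yaw),np.sin(yaw)])
      z=np.array([*(np.sin(np.radians(th))*f),-np.cos(np.radians(th))])
      for sg in(1,-1):
        yy=sg*np.array([-f[1],f[0],0]); r=rotz(z,yy)
        g=np.array([*s,92.])+z*env.grip_point_offset
        q=kin.inverse_kinematics(g,r); q2=kin.inverse_kinematics(g+[0,0,60],r)
        print(s,th,yaw,sg,None if q is None else q.round(2),q2 is not None)
E
```

```text
A shoulder [587.8 309.1] tip [575.  266.4] headend [604.8 360.9]
B shoulder [ 535.6 -279.2] tip [ 539.7 -232.4] headend [ 535.4 -336.2]
sock [465.9  74.1] [456.9 -65.4] 139.7900211030816
knob [653.3  54.9]
corner [435.  137.7]
corner [ 425.9 -127.8]
corner [ 695.3 -142.6]
corner [708.1 123.2]
yaw -0.06442683942555355
[465.9  74.1] 30 -0.6 1 [-0.83  0.56  0.32  2.45  1.74  0.32 -1.32] True
[465.9  74.1] 30 -0.6 -1 [-0.77  0.55  0.23  2.45  1.7   0.36  1.86] True
[465.9  74.1] 30 0 1 None False
[465.9  74.1] 30 0 -1 None False
[465.9  74.1] 30 0.6 1 None False
[465.9  74.1] 30 0.6 -1 None False
[465.9  74.1] 45 -0.6 1 None False
[465.9  74.1] 45 -0.6 -1 None False
[465.9  74.1] 45 0 1 None False
[465.9  74.1] 45 0 -1 None False
[465.9  74.1] 45 0.6 1 None False
[465.9  74.1] 45 0.6 -1 None False
[465.9  74.1] 55 -0.6 1 None False
[465.9  74.1] 55 -0.6 -1 None False
[465.9  74.1] 55 0 1 None False
[465.9  74.1] 55 0 -1 None False
[465.9  74.1] 55 0.6 1 None False
[465.9  74.1] 55 0.6 -1 None False
[465.9  74.1] 65 -0.6 1 None False
[465.9  74.1] 65 -0.6 -1 None False
[465.9  74.1] 65 0 
[... 1052 characters left out ...]
 0 -1 None False
[456.9 -65.4] 55 0.6 1 None False
[456.9 -65.4] 55 0.6 -1 None False
[456.9 -65.4] 65 -0.6 1 None False
[456.9 -65.4] 65 -0.6 -1 None False
[456.9 -65.4] 65 0 1 None False
[456.9 -65.4] 65 0 -1 None False
[456.9 -65.4] 65 0.6 1 None False
[456.9 -65.4] 65 0.6 -1 None False
[456.9 -65.4] 80 -0.6 1 None False
[456.9 -65.4] 80 -0.6 -1 None False
[456.9 -65.4] 80 0 1 None False
[456.9 -65.4] 80 0 -1 None False
[456.9 -65.4] 80 0.6 1 None False
[456.9 -65.4] 80 0.6 -1 None False
[456.9 -65.4] 90 -0.6 1 None False
[456.9 -65.4] 90 -0.6 -1 None False
[456.9 -65.4] 90 0 1 None False
[456.9 -65.4] 90 0 -1 None False
[456.9 -65.4] 90 0.6 1 None False
[456.9 -65.4] 90 0.6 -1 None False
```

Run:
```python
from h import *
by=-0.06
for s in ([465.9,74.1],[456.9,-65.4]):
  for k in range(4):
    for dy in (-.2,0,.2):
     yaw=by+k*np.pi/2+dy; l=[]
     for th in (20,30,40,50,60,70,80,90):
      f=np.array([np.cos(yaw),np.sin(yaw)])
      z=np.array([*(np.sin(np.radians(th))*f),-np.cos(np.radians(th))])
      ok=''
      for sg in(1,-1):
        r=rotz(z,sg*np.array([-f[1],f[0],0]))
        g=np.array([*s,92.])+z*env.grip_point_offset
        ok+='%d%d'%(kin.inverse_kinematics(g,r) is not None,kin.inverse_kinematics(g+[0,0,60],r) is not None)
      l.append(f"{th}:{ok}")
     print(s,k*90,dy,*l)
# grasps
for n,sh,he in (("A",[587.8,309.1],[604.8,360.9]),("B",[535.6,-279.2],[535.4,-336.2])):
  sh=np.array(sh);he=np.array(he);sd=(sh-he)/np.linalg.norm(sh-he)
  g0=sh-sd*40; l=[]
  for al in range(-20,91,10):
    a=np.radians(al); z=np.array([*(np.sin(a)*sd),-np.cos(a)]); ok=''
    for sg in (1,-1):
      r=rotz(z,sg*np.array([-sd[1],sd[0],0])); g=np.array([*g0,24])+z*env.grip_point_offset
      ok+='%d%d'%(kin.inverse_kinematics(g,r) is not None,kin.inverse_kinematics(g+[0,0,80],r) is not None)
    l.append(f"{al}:{ok}")
  print(n,sd,*l)
```

```text
[465.9, 74.1] 0 -0.2 20:1111 30:0000 40:0000 50:0000 60:0000 70:0000 80:0000 90:0000
[465.9, 74.1] 0 0 20:1111 30:0000 40:0000 50:0000 60:0000 70:0000 80:0000 90:0000
[465.9, 74.1] 0 0.2 20:1111 30:0000 40:0000 50:0000 60:0000 70:0000 80:0000 90:0000
[465.9, 74.1] 90 -0.2 20:1111 30:1111 40:1111 50:1111 60:1111 70:1111 80:1111 90:1111
[465.9, 74.1] 90 0 20:1111 30:1111 40:1111 50:1111 60:1111 70:1111 80:1111 90:1111
[465.9, 74.1] 90 0.2 20:1111 30:1111 40:1111 50:1111 60:1111 70:1111 80:1111 90:1111
[465.9, 74.1] 180 -0.2 20:1111 30:1111 40:1111 50:1111 60:1111 70:1111 80:1010 90:0000
[465.9, 74.1] 180 0 20:1111 30:1111 40:1111 50:1111 60:1111 70:1111 80:0000 90:0000
[465.9, 74.1] 180 0.2 20:1111 30:1111 40:1111 50:1111 60:1111 70:1010 80:0000 90:0000
[465.9, 74.1] 270 -0.2 20:1111 30:1111 40:1111 50:1111 60:1111 70:1111 80:1111 90:1111
[465.9, 74.1] 270 0 20:1111 30:1111 40:1111 50:1111 60:1111 70:1111 80:1111 90:1111
[465.9, 74.1] 270 0.2 20:1111 30:1111 40:1111 50:1111 60:1111 70:1111 80:1111 90:1111
[456.9, -65.4] 0 -0.2 20:1111 30:0000 40:0000 50:0000 60:0000 70:0000 80:0000 90:
[... 497 characters left out ...]
1111 80:0000 90:0000
[456.9, -65.4] 180 0 20:1111 30:1111 40:1111 50:1111 60:1111 70:1111 80:0000 90:0000
[456.9, -65.4] 180 0.2 20:1111 30:1111 40:1111 50:1111 60:1111 70:1111 80:0000 90:0000
[456.9, -65.4] 270 -0.2 20:1111 30:1111 40:1111 50:1111 60:1111 70:1111 80:1111 90:1111
[456.9, -65.4] 270 0 20:1111 30:1111 40:1111 50:1111 60:1111 70:1111 80:1111 90:1111
[456.9, -65.4] 270 0.2 20:1111 30:1111 40:1111 50:1111 60:1111 70:1111 80:1111 90:1111
A [-0.31182217 -0.95014048] -20:1111 -10:1111 0:1111 10:1111 20:1111 30:1111 40:1111 50:1111 60:0000 70:0000 80:0000 90:0000
B [0.00350875 0.99999384] -20:1111 -10:1111 0:1111 10:1111 20:1111 30:1111 40:1111 50:1111 60:1111 70:1111 80:1111 90:1111
```

Run:
```python
from h import *
r=rotz([0,0,-1],[0,-1,0])
for p in ([560,0,330],[540,0,300],[520,0,300]):
    q=kin.inverse_kinematics(p,r); print(p,None if q is None else q.round(2))
env.reach([560,0,330],r)
im,p=snap("pics/w1.png"); print(p,status.get_obs()["t"])
```

```text
[560, 0, 330] [ 0.11  0.34 -0.28  1.58  0.1   1.24 -1.76]
[540, 0, 300] [ 0.11  0.32 -0.27  1.68  0.09  1.15 -1.76]
[520, 0, 300] [ 0.12  0.29 -0.29  1.73  0.09  1.14 -1.76]
(array([560.03256144,  -1.00079454, 329.82818636]), array([ 3.14120996e+00, -2.11342278e-03, -4.59771629e-04])) 2.7667
```

View pics/w1.png

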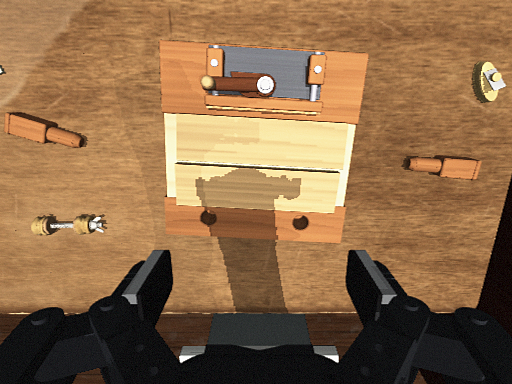

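Run:
```python
from h import *
im=cv2.imread("pics/w1.png")
crop(im,155,150,200,100,4,"pics/d1.png")
crop(im,155,35,220,150,3.6,"pics/d2.png")
a=im[105:155,0:100];b=im[145:195,395:495]
cv2.imwrite("pics/d3.png",cv2.resize(np.vstack([a,b]),None,fx=6,fy=6,interpolation=2))
```

```text
(no output)
```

View pics/d1.png

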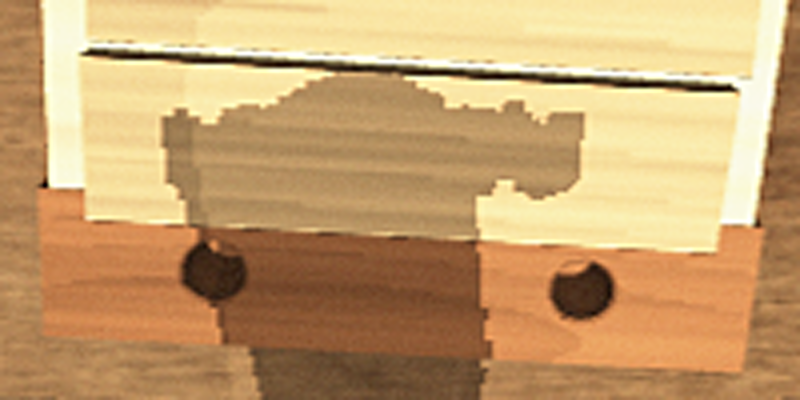

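View pics/d2.png

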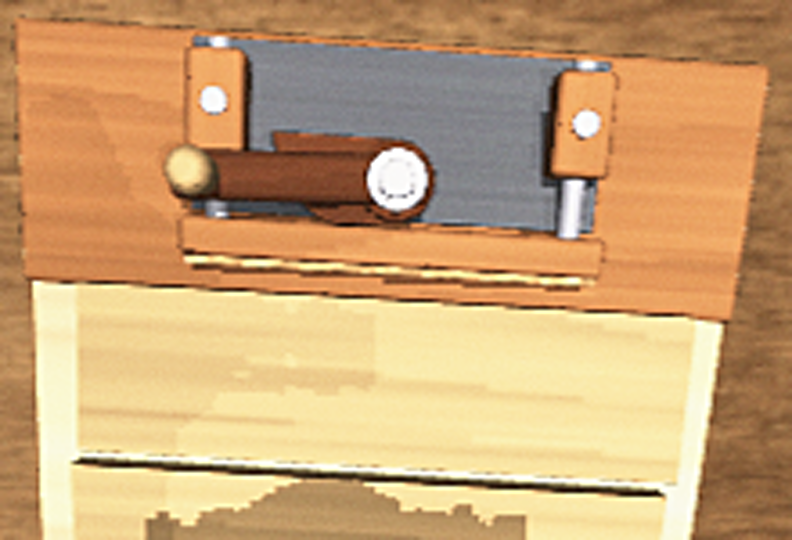

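View pics/d3.png

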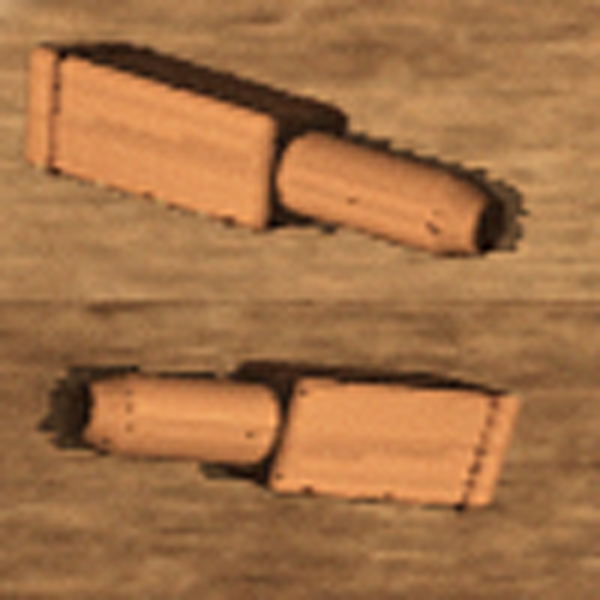

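Run:
```python
from h import *
d=np.load("pics/w1.npz");P=(d["p"],d["r"])
t=lambda uv,z:ray("wrist",uv,z,P)[:2].round(1)
g=lambda s,x0,y0:(lambda x,y:((x+.5)/s-.5+x0,(y+.5)/s-.5+y0))
c1=g(4,155,150);c2=g(3.6,155,35);A=g(6,0,105);B=g(6,395,95)
for n,f,pts in (("A",A,[(60,55),(275,120),(268,228),(48,170)]),("B",B,[(515,395),(300,380),(270,490),(490,505)])):
    q=[t(f(*k),30) for k in pts]; print(n,q,"shoulder",(q[1]+q[2])/2,"yaw",np.arctan2(*(q[1]-q[0])[::-1]),np.arctan2(*(q[2]-q[3])[::-1]), "w",np.linalg.norm(q[1]-q[2]),np.linalg.norm(q[0]-q[3]),"l",np.linalg.norm(q[1]-q[0]))
sl=t(c1(215,270),50);sr=t(c1(583,290),50);print(sl,sr,np.linalg.norm(sl-sr)); y=(sl-sr)/np.linalg.norm(sl-sr);x=np.array([y[1],-y[0]])
m=(sl+sr)/2;print("m",m,"yaw",np.arctan2(x[1],x[0]))
def bf(p): return ((p-m)@x).round(1),((p-m)@y).round(1)
print("pivot",bf(t(c2(398,178),100)),t(c2(398,178),100),"knob",[ (bf(t(c2(190,170),z)),t(c2(190,170),z)) for z in (115,122)])
print("cornersboard",bf(t(c1(42,335),50)),bf(t(c1(742,372),50)),bf(t(c2(15,20),50)),bf(t(c2(768,66),50)))
print("near outer", bf(t(c1(86,219),60)),bf(t(c1(717,251),60)),"joint near",bf(t(c1(85,55),65)),bf(t(c1(738,92),65)),"far",bf(t(c2(75,455),65)),bf(t(c2(665,488),65)),"cork",bf(t(c2(182,258),70)),bf(t(c2(585,285),70)))
```

```text
A [array([617.8, 352.6]), array([602.7, 305.1]), array([577. , 312.4]), array([591. , 362.3])] shoulder [589.85 308.75] yaw -1.878588396952935 -1.844325282528835 w 26.716661468080204 28.501403474215042 l 49.842351469407994
B [array([ 549.5, -331.1]), array([ 553.4, -276.9]), array([ 525.3, -274.6]), array([ 521.3, -331. ])] shoulder [ 539.35 -275.75] yaw 1.4989644094550945 1.4999928942249878 w 28.193970986719854 28.20017730440719 l 54.34013249891837
[467.5  75.3] [459.1 -63.8] 139.35339967148272
m [463.3    5.75] yaw -0.060314963502821624
pivot (np.float64(191.0), np.float64(-2.6)) [653.8  -8.4] knob [((np.float64(188.9), np.float64(61.9)), array([655.6,  56.2])), ((np.float64(188.7), np.float64(60.7)), array([655.3,  55. ]))]
cornersboard (np.float64(-30.7), np.float64(135.7)) (np.float64(-30.7), np.float64(-134.8)) (np.float64(237.3), np.float64(134.1)) (np.float64(238.3), np.float64(-132.5))
near outer (np.float64(21.4), np.float64(115.0)) (np.float64(22.4), np.float64(-115.4)) joint near (np.float64(83.2), np.float64(112.6)) (np.float64(83.4), np.float64(-113.3)) far (np.float64(86.4), np.float64(113.1)) (np.float64(86.8), np.float64(-113.1)) cork (np.float64(161.1), np.float64(71.8)) (np.float64(160.3), np.float64(-72.6))
```

```bash
cat >> h.py <<'E'
def st(): 
    o=status.get_obs(); print("t %.2f"%o["t"],"pos",o["tool_pos"].round(1),"F",o["contact_force"].round(1),"op %.1f"%o["opening"],"q",o["joints"].round(2),flush=True)
GP=env.grip_point_offset
def grasp_pose(sh,yaw,ax=38,z=25,al=40,sg=1):
    s=np.array([np.cos(yaw),np.sin(yaw)]); a=np.radians(al)
    zt=np.array([*(np.sin(a)*s),-np.cos(a)])
    r=rotz(zt,sg*np.array([-s[1],s[0],0]))
    return np.array([*(np.array(sh)-s*ax),z])+zt*GP, r
E
python3 - <<'E'
from h import *
for n,sh,yaw in (("A",[589.8,308.7],-1.86),("B",[539.3,-275.7],1.5)):
  for sg in (1,-1):
    p,r=grasp_pose(sh,yaw,sg=sg)
    for dz in (0,100):
      q=kin.inverse_kinematics(p+[0,0,dz],r); print(n,sg,dz,p.round(1),None if q is None else q.round(2))
by=-.0603
for n,s,h in (("A",[467.5,75.3],by-np.pi/2),("B",[459.1,-63.8],by+np.pi/2)):
  for sg in (1,-1):
    hv=np.array([np.cos(h),np.sin(h),0]);th=np.radians(50);zt=-hv*np.sin(th)-np.array([0,0,np.cos(th)])
    r=rotz(zt,sg*np.array([-hv[1],hv[0],0]))
    for dz in (0,60,130):
      q=kin.inverse_kinematics(np.array([*s,88+dz])+zt*GP,r);print(n,sg,dz,None if q is None else q.round(2))
E
```

```text
A 1 0 [597.2 333.6  10.7] [-0.58  1.18 -0.47  0.99  0.67  1.75 -1.34]
A 1 100 [597.2 333.6  10.7] [-0.56  1.09 -0.52  0.95  0.67  1.89 -1.31]
A -1 0 [597.2 333.6  10.7] [-0.45  1.26 -0.86  0.98  0.94  1.91  1.67]
A -1 100 [597.2 333.6  10.7] [-0.53  1.11 -0.64  0.94  0.75  1.93  1.8 ]
B 1 0 [ 537.5 -301.6   10.7] [ 0.74  0.99 -0.01  1.45 -0.56  1.23 -2.14]
B 1 100 [ 537.5 -301.6   10.7] [ 0.71  0.87  0.05  1.42 -0.58  1.38 -2.19]
B -1 0 [ 537.5 -301.6   10.7] [ 1.07  1.08 -0.68  1.43 -0.01  1.14  0.52]
B -1 100 [ 537.5 -301.6   10.7] [ 1.06  0.94 -0.64  1.4  -0.11  1.27  0.53]
A 1 0 [ 0.82  0.9  -0.83  2.15 -0.56  0.48  0.65]
A 1 60 [ 0.84  0.77 -0.84  2.13 -0.59  0.6   0.59]
A 1 130 [ 0.86  0.63 -0.85  2.08 -0.62  0.76  0.54]
A -1 0 [ 0.52  0.78 -0.34  2.16 -1.03  0.73 -1.99]
A -1 60 [ 0.47  0.65 -0.25  2.14 -1.    0.87 -2.09]
A -1 130 [ 0.41  0.52 -0.16  2.1  -0.96  1.02 -2.21]
B 1 0 [-1.13  1.35  1.34  2.13 -0.66  0.7  -2.75]
B 1 60 [ 0.25  1.03 -1.3   2.06  1.07  1.98  1.45]
B 1 130 [ 0.27  0.88 -1.29  2.01  1.    1.96  1.59]
B -1 0 [-0.23  0.8  -0.39  2.1   0.99  1.26 -1.47]
B -1 60 [-0.19  0.69 -0.44  2.07  0.93  1.34 -1.36]
B -1 130 [-0.15  0.58 -0.5   2.02  0.88  1.45 -1.24]
```

Run:
```python
from h import *
p,r=grasp_pose([589.8,308.7],-1.86,sg=1)
effector.grip(62)
env.reach(p+[0,0,90],r); st()
im,_=snap("pics/w2.png")
print(env.move_straight(p,feed=120,force_limit=12)); st()
effector.grip(20,f_grip=60); st()
im,_=snap("pics/w3.png")
```

```text
t 4.68 pos [598.8 332.  102.3] F [ 0.5 -1.   0.2] op 61.8 q [-0.56  1.1  -0.52  0.95  0.67  1.87 -1.31]
False
t 5.63 pos [597.4 333.9  11.2] F [0.2 0.6 0.1] op 61.8 q [-0.56  1.19 -0.51  0.98  0.7   1.77 -1.36]
t 6.03 pos [597.5 334.1  11.7] F [1.3 3.  5.7] op 28.8 q [-0.56  1.19 -0.51  0.98  0.7   1.77 -1.36]
```

View pics/w3.png

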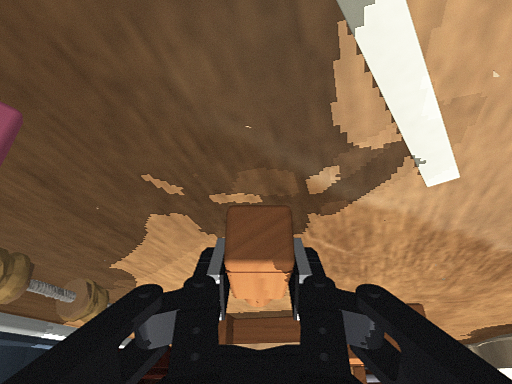

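```bash
cat >> h.py <<'E'
def rel(sh_axial_est, pos, rv):
    """dog frame rel. tool while lying: returns (R_dog_in_tool, origin_in_tool)"""
    Rt=R.from_rotvec(rv).as_matrix(); y=Rt[:,1]; s=np.cross(y,[0,0,1.]); s/=np.linalg.norm(s)
    if s[:2]@Rt[:2,2]<0: s=-s      # tool z leans toward the shank
    u=np.cross(s,np.cross([0,0,1.],s)); D=np.column_stack([s,np.cross(u,s),u])
    e=np.array([*sh_axial_est,15.])-pos; o=pos+s*(e@s)+np.array([0,0,e[2]])
    o-=y*((o-pos)@y)
    return Rt.T@D, Rt.T@(o-pos)
def upright(rd,ro,h,origin):
    """tool pose with dog x down, dog 'up' axis toward yaw h, origin given"""
    hv=np.array([np.cos(h),np.sin(h),0]); x=np.array([0,0,-1.])
    D=np.column_stack([x,np.cross(hv,x),hv]); Rt=D@rd.T
    return np.array(origin)-Rt@ro, R.from_matrix(Rt).as_rotvec()
E
python3 - <<'E'
from h import *
p,r=pose(); rd,ro=rel([589.8,308.7],p,r); np.savez("relA",rd=rd,ro=ro); print(rd.round(3),ro.round(1))
h=-.0603-np.pi/2
u,ur=upright(rd,ro,h,[467.5,75.3,125]); print(u,ur,kin.inverse_kinematics(u,ur))
env.move_straight(p+[0,0,130],feed=200); st()
env.reach(u+[0,0,80],ur); st()
env.move_straight(u,feed=150); st()
im,_=snap("pics/w4.png")
cv2.imwrite("pics/s4.png",vision.camera("scene")[100:260,180:360][:,:,::-1].repeat(4,0).repeat(4,1))
E
```

```text
[[-0.767  0.001 -0.642]
 [-0.     1.     0.001]
 [ 0.642  0.001 -0.767]] [-22.5   0.   14.5]
[467.70060622  78.5728906  151.58323348] [-1.76066084 -1.65604833 -0.82245314] [ 1.11660353  1.11625549 -1.48653226  2.1036149   0.42397959  0.65561523
 -0.4912286 ]
t 6.88 pos [597.2 333.8 140.5] F [-0.3  0.8 -1.2] op 29.2 q [-0.57  1.06 -0.51  0.92  0.66  1.92 -1.28]
t 8.94 pos [468.   79.  231.6] F [-0.3 -0.9 -0.8] op 28.8 q [ 1.12  0.84 -1.36  2.04 -0.07  0.72 -0.09]
t 9.62 pos [468.   79.  152.3] F [ 0.5 -0.3 -0.3] op 29.0 q [ 1.05  0.95 -1.25  2.1   0.01  0.58 -0.05]
```

View pics/w4.png

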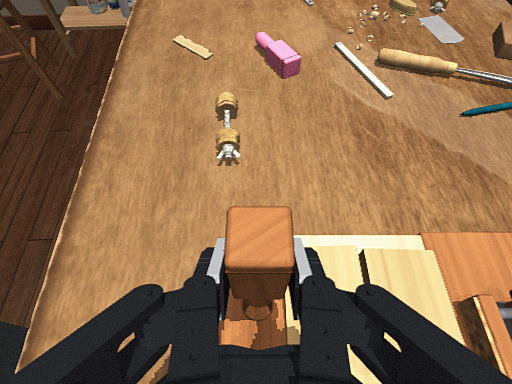

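View pics/s4.png

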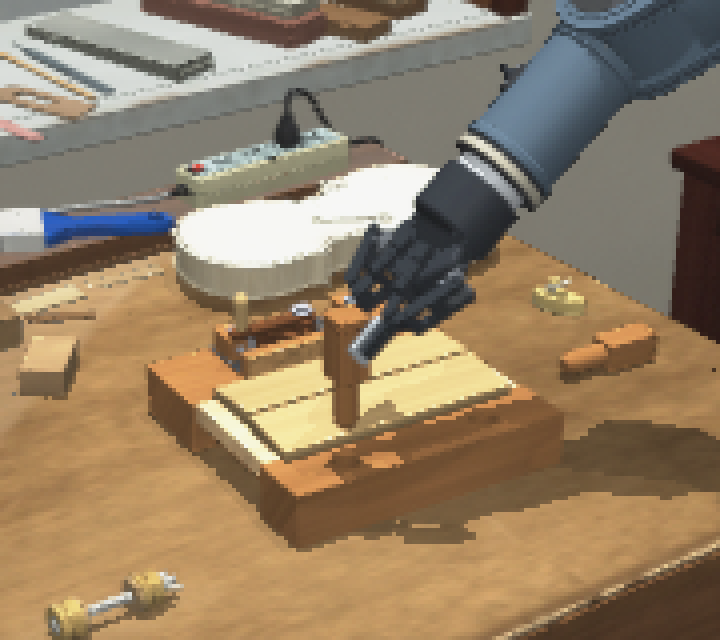

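Run:
```python
from h import *
print(proj("scene",[467.5,75.3,80]))
p,r=pose()
d=np.load("relA.npz");u,ur=upright(d["rd"],d["ro"],-.0603-np.pi/2,[467.5,75.3,125]); print(u-p)
print(env.move_straight(u+[0,0,-40],rot=ur,feed=60,force_limit=8)); st()
```

```text
[265.69734075 206.60518656]
[-0.50992849 -0.18949383 -0.9244075 ]
False
t 10.54 pos [467.8  78.7 111.8] F [-0.5 -0.2 -0.8] op 29.0 q [ 1.02  1.   -1.19  2.13  0.05  0.51 -0.03]
```

Run:
```python
from h import *
d=np.load("relA.npz");u,ur=upright(d["rd"],d["ro"],-.0603-np.pi/2,[467.5,75.3,44])
print(u, env.move_straight(u,rot=ur,feed=50,force_limit=15)); st()
```

```text
[467.70060622  78.5728906   70.58323348] True
t 11.23 pos [467.5  78.8  75.2] F [ 0.1 -0.2  6.6] op 29.1 q [ 1.    1.06 -1.14  2.14  0.09  0.46 -0.01]
```

Run:
```python
from h import *
effector.grip(60); st()
p,r=pose(); z=R.from_rotvec(r).as_matrix()[:,2]
env.move_straight(p-z*60+[0,0,30],feed=200); st()
im,_=snap("pics/w5.png")
cv2.imwrite("pics/s5.png",vision.camera("scene")[100:260,180:360][:,:,::-1].repeat(4,0).repeat(4,1))
```

```text
t 11.64 pos [467.   78.6  74.9] F [ 0.7 -0.7  0.6] op 59.9 q [ 1.    1.06 -1.14  2.14  0.09  0.46 -0.01]
t 12.20 pos [464.1  32.6 142.8] F [-1.   1.8 -0.3] op 59.7 q [ 1.13  0.97 -1.24  2.07  0.04  0.67  0.  ]
```

View pics/w5.png

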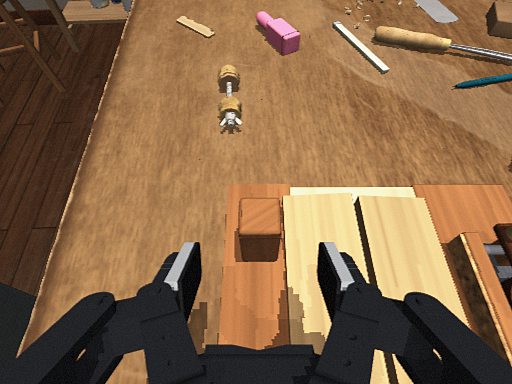

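View pics/s5.png

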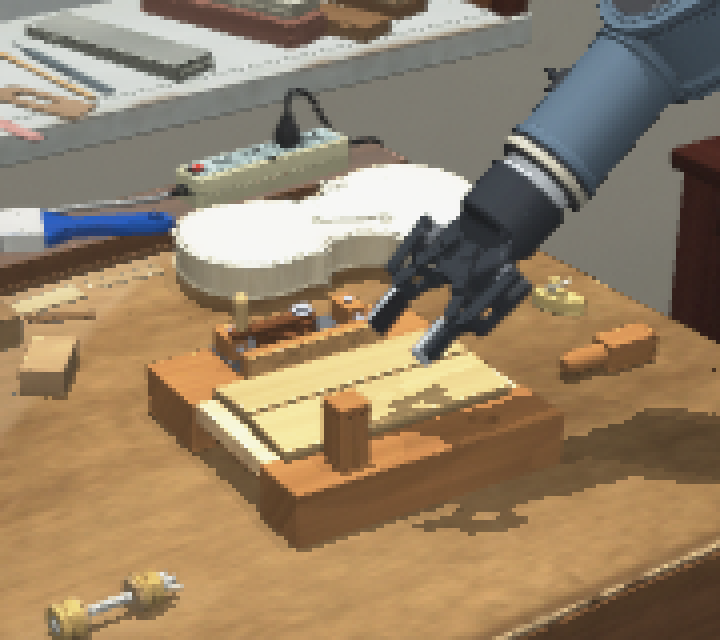

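Run:
```python
from h import *
p,r=grasp_pose([539.3,-275.7],1.5,sg=-1)
p0,_=pose(); env.move_straight(p0+[0,0,90],feed=250)
effector.grip(62)
env.reach(p+[0,0,90],r); st()
snap("pics/w6.png")
print(env.move_straight(p,feed=120,force_limit=12)); st()
effector.grip(20,f_grip=60); st()
p,r=pose(); rd,ro=rel([539.3,-275.7],p,r); np.savez("relB",rd=rd,ro=ro); print(ro.round(1))
env.move_straight(p+[0,0,180],feed=200); st()
h=-.0603+np.pi/2
u,ur=upright(rd,ro,h,[459.1,-63.8,125]); print(u,kin.inverse_kinematics(u+[0,0,80],ur))
snap("pics/w7.png")
```

```text
t 14.39 pos [ 537.8 -300.1  101.6] F [ 0.1  0.3 -0.6] op 62.0 q [ 1.23  1.1  -1.09  1.4   0.27  1.3   0.2 ]
False
t 15.34 pos [ 538.  -301.6   11.4] F [0.3 0.3 0.4] op 62.2 q [ 1.22  1.21 -1.04  1.43  0.33  1.2   0.23]
t 15.73 pos [ 537.8 -302.1   11.5] F [-1.  -2.8  5.7] op 28.8 q [ 1.22  1.21 -1.04  1.43  0.33  1.2   0.23]
[22.5  0.  14.3]
t 16.79 pos [ 537.2 -302.1  190.1] F [-0.  -0.3 -0.8] op 28.7 q [ 1.24  1.01 -1.14  1.34  0.2   1.42  0.17]
[458.89445911 -67.26175812 151.42055593] [ 0.02763754  0.61261264 -0.80729091  1.98297885  0.9011804   1.64036018
 -1.29997033]
```

View pics/w7.png

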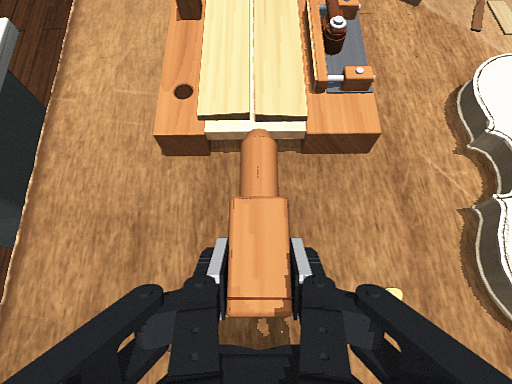

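Run:
```python
from h import *
d=np.load("relB.npz");h=-.0603+np.pi/2
u,ur=upright(d["rd"],d["ro"],h,[459.1,-63.8,125])
env.reach(u+[0,0,110],ur); st()
env.move_straight(u,rot=ur,feed=150); st()
snap("pics/w8.png")
cv2.imwrite("pics/s8.png",vision.camera("scene")[100:260,180:360][:,:,::-1].repeat(4,0).repeat(4,1))
print(proj("scene",[459.1,-63.8,80]))
```

```text
t 18.31 pos [458.8 -68.1 260.9] F [ 0.4  0.9 -0.6] op 29.2 q [ 0.07  0.58 -0.87  1.95  0.89  1.7  -1.26]
t 19.19 pos [459.  -67.3 151.9] F [-0.2 -0.4  0.1] op 28.7 q [ 0.02  0.76 -0.81  2.04  0.98  1.59 -1.47]
[300.17742184 196.24682074]
```

View pics/s8.png

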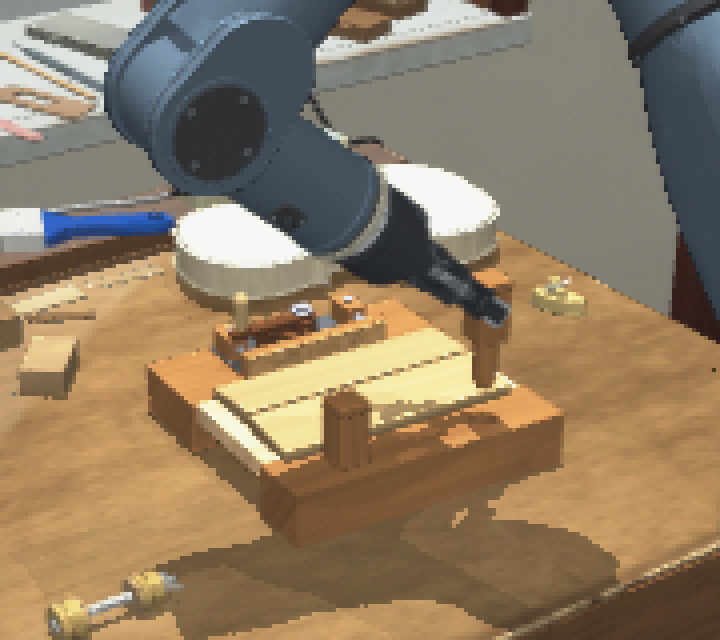

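View pics/w8.png

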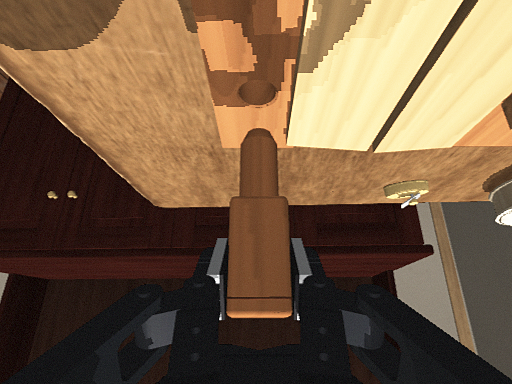

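Run:
```python
from h import *
d=np.load("relB.npz");h=-.0603+np.pi/2
u,ur=upright(d["rd"],d["ro"],h,[459.1,-63.8,125])
print(env.move_straight(u+[0,0,-45],rot=ur,feed=60,force_limit=8)); st()
cv2.imwrite("pics/s9.png",vision.camera("scene")[100:260,180:360][:,:,::-1].repeat(4,0).repeat(4,1))
```

```text
False
t 20.19 pos [458.9 -67.2 106.6] F [ 0.2 -0.2 -0.3] op 29.1 q [-0.01  0.84 -0.79  2.07  1.02  1.55 -1.55]
```

View pics/s9.png

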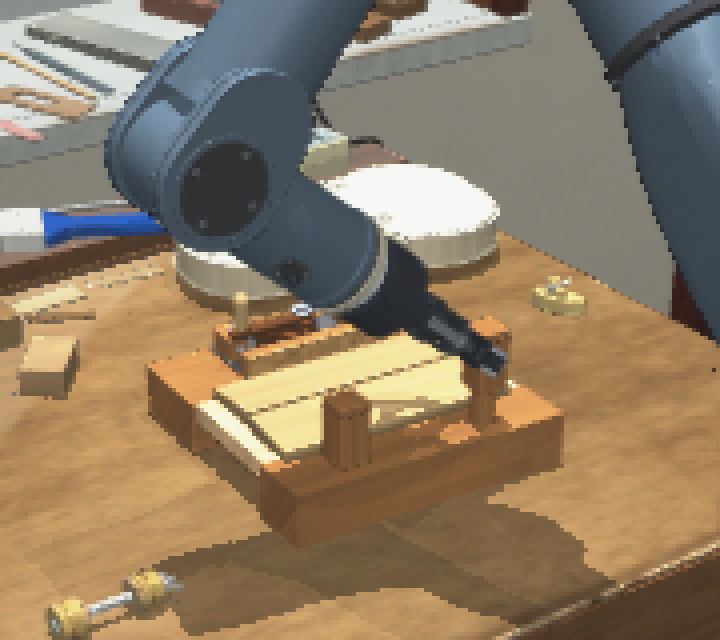

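Run:
```python
from h import *
d=np.load("relB.npz");h=-.0603+np.pi/2
u,ur=upright(d["rd"],d["ro"],h,[459.1,-63.8,44])
print(u,env.move_straight(u,rot=ur,feed=45,force_limit=15)); st()
effector.grip(60); st()
p,r=pose(); z=R.from_rotvec(r).as_matrix()[:,2]
env.move_straight(p-z*60+[0,0,30],feed=200); st()
env.reach([560,0,330],rotz([0,0,-1],[0,-1,0])); st()
snap("pics/w10.png")
cv2.imwrite("pics/s10.png",vision.camera("scene")[100:260,180:360][:,:,::-1].repeat(4,0).repeat(4,1))
```

```text
[458.89445911 -67.26175812  70.42055593] True
t 20.89 pos [458.8 -67.5  76.3] F [-1.1  1.7  7. ] op 29.0 q [-0.02  0.89 -0.77  2.07  1.06  1.53 -1.6 ]
t 21.30 pos [458.6 -67.6  76.1] F [0.  0.6 1. ] op 60.0 q [-0.02  0.89 -0.77  2.07  1.06  1.53 -1.6 ]
t 21.86 pos [461.4 -22.3 144.2] F [-0.8 -0.  -0.4] op 59.9 q [-0.06  0.79 -0.81  1.99  0.94  1.62 -1.5 ]
t 22.73 pos [559.2  -1.6 328.8] F [ 0.2  0.2 -1.2] op 60.1 q [ 0.45  0.41 -0.8   1.57  0.3   1.3  -1.96]
```

View pics/s10.png

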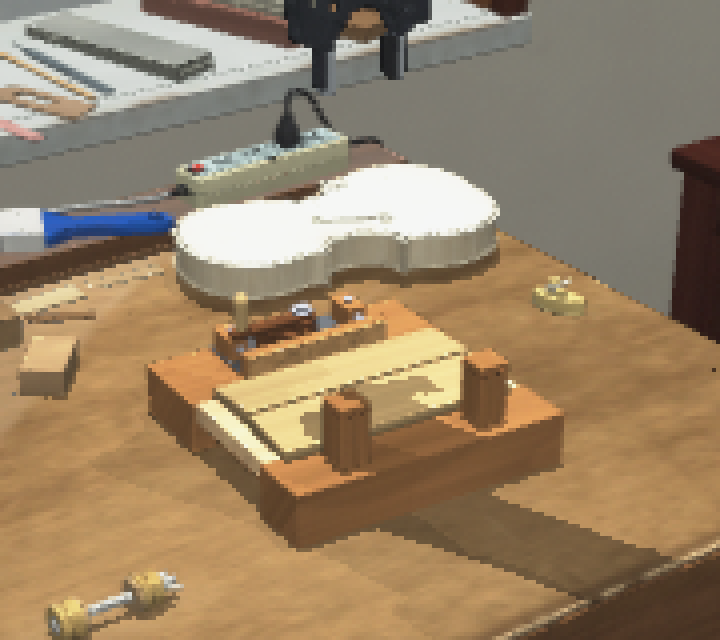

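View pics/w10.png

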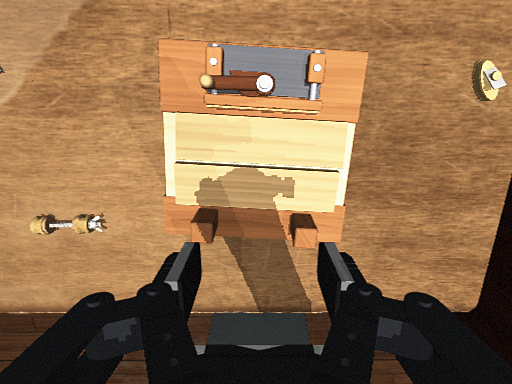

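Run:
```python
from h import *
im=cv2.imread("pics/w10.png");d=np.load("pics/w10.npz");P=(d["p"],d["r"])
x0,y0,s=175,195,5
c=cv2.resize(im[y0:y0+60,x0:x0+160],None,fx=s,fy=s,interpolation=2)
yaw=-.0603;X=np.array([np.cos(yaw),np.sin(yaw)]);Y=np.array([-X[1],X[0]])
for o in ([467.5,75.3],[459.1,-63.8]):
  for z in (50,108):
    q=[(np.array(proj("wrist",[*(np.array(o)+a*15*X+b*15*Y),z],P))-[x0,y0]+.5)*s for a,b in((1,1),(1,-1),(-1,-1),(-1,1))]
    cv2.polylines(c,[np.int32(q)],True,(255,0,0) if z==50 else(0,255,0),1)
cv2.imwrite("pics/d10.png",c)
```

```text
(no output)
```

View pics/d10.png

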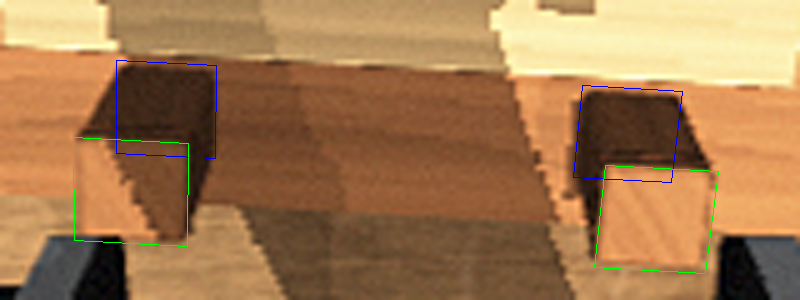

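```bash
cat >> h.py <<'E'
BY=-.0603; BX=np.array([np.cos(BY),np.sin(BY)]);BYv=np.array([-BX[1],BX[0]]); M0=np.array([463.3,5.75])
def lev(phi,sg,z=97,ax=(190.3,-2.8),lead=0):
    er=BYv*np.cos(phi)-BX*np.sin(phi); et=-BYv*np.sin(phi)-BX*np.cos(phi)
    c=M0+ax[0]*BX+ax[1]*BYv+65*er+lead*et
    return np.array([*c,z]), rotz([0,0,-1],[*(sg*et),0]), et, er
E
python3 - <<'E'
from h import *
for sg in (1,-1):
  for phi in (0,.7,1.4):
    p,r,_,_=lev(phi,sg); q=kin.inverse_kinematics(p,r); print(sg,phi,p.round(1),None if q is None else q.round(2))
im=cv2.imread("pics/w10.png");d=np.load("pics/w10.npz");P=(d["p"],d["r"])
c=cv2.resize(im[35:125,150:350],None,fx=4,fy=4,interpolation=2)
for ph,z in((0,122),(0,88)):
  p=lev(ph,1)[0];p[2]=z; u=(proj("wrist",p,P)-[150,35]+.5)*4; cv2.circle(c,tuple(int(v) for v in u),3,(0,255,0),-1)
o=M0+190.3*BX-2.8*BYv
u=(proj("wrist",[*o,95],P)-[150,35]+.5)*4; cv2.circle(c,tuple(int(v) for v in u),3,(255,0,0),-1)
cv2.imwrite("pics/d11.png",c)
E
```

```text
1 0 [657.   56.4  97. ] [-0.63  0.87  0.91  1.65 -0.79  1.02 -2.66]
1 0.7 [614.3  43.6  97. ] [-0.16  0.63  0.02  1.76 -0.02  0.76 -2.63]
1 1.4 [589.8   6.4  97. ] [ 0.3   0.66 -0.62  1.81  0.5   0.83 -2.36]
-1 0 [657.   56.4  97. ] [ 0.38  0.86 -0.99  1.61  0.78  1.11 -0.88]
-1 0.7 [614.3  43.6  97. ] [ 0.49  0.88 -1.16  1.73  0.89  1.15 -0.3 ]
-1 1.4 [589.8   6.4  97. ] [ 0.62  0.95 -1.33  1.8   0.99  1.24  0.34]
```

View pics/d11.png

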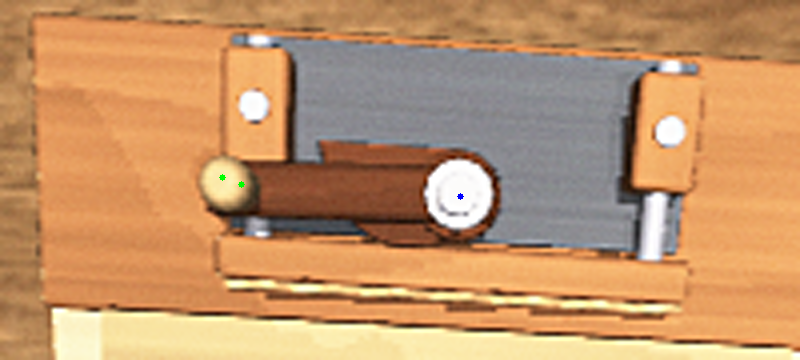

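Run:
```python
from h import *
effector.grip(36)
p,r,et,er=lev(0,-1,z=180); env.reach(p,r); st()
snap("pics/w12.png")
```

```text
t 24.24 pos [657.1  56.3 180.5] F [-0.4 -1.   0.6] op 36.0 q [ 0.4   0.78 -1.06  1.53  0.7   1.25 -0.82]
```

View pics/w12.png

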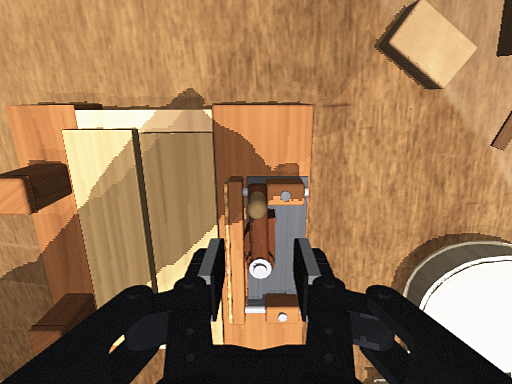

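Run:
```python
from h import *
d=np.load("pics/w12.npz");P=(d["p"],d["r"])
p=lev(0,-1)[0]
print([proj("wrist",[p[0],p[1],z],P).round(1) for z in (88,122)], ray("wrist",(258,204),118,P), proj("wrist",[*(M0+190.3*BX-2.8*BYv),98],P))
crop(cv2.imread("pics/w12.png"),215,165,100,130,4.5,"pics/d12.png")
```

```text
[array([258.7, 198.1]), array([258.7, 213.2])] [656.84042598  61.91729579 118.        ] [258.91429693 273.81724442]
```

View pics/d12.png

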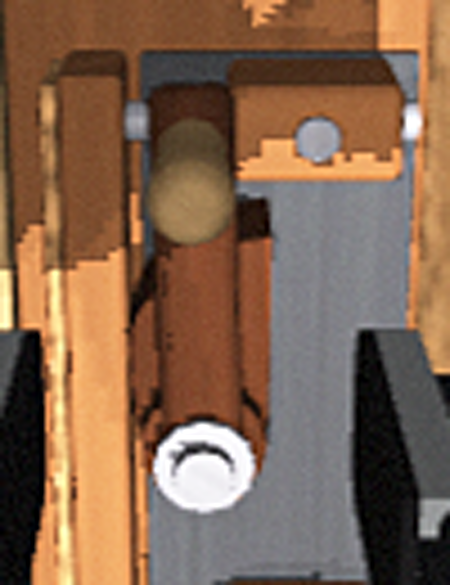

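```bash
sed -i 's/ax=(190.3,-2.8)/ax=(189.8,-0.9)/' h.py
python3 - <<'E'
from h import *
p,r,et,er=lev(0,-1,z=98)
print(env.move_straight(p,rot=r,feed=100,force_limit=6)); st()
effector.grip(19,f_grip=20); st()
F0=status.get_obs()["contact_force"]
for phi in (.1,.2,.3,.4,.5,.6):
    p,r,et,er=lev(phi,-1,z=98)
    hit=env.move_straight(p,rot=r,feed=60,force_limit=15)
    o=status.get_obs();f=o["contact_force"][:2]; print(phi,hit,"t %.2f Ft %.1f Fr %.1f"%(o["t"],-f@et,f@er), "op %.1f"%o["opening"])
    if hit: break
snap("pics/w13.png")
E
```

```text
False
t 25.26 pos [657.   58.6  98.6] F [ 0.4  0.7 -0.3] op 36.1 q [ 0.38  0.86 -1.    1.61  0.79  1.12 -0.89]
t 25.57 pos [656.8  58.3  98.4] F [-0.  -0.3 -0.1] op 19.0 q [ 0.38  0.86 -1.    1.61  0.79  1.12 -0.89]
0.1 False t 25.82 Ft 0.6 Fr -0.4 op 19.0
0.2 False t 26.08 Ft 1.8 Fr 0.8 op 19.1
0.3 False t 26.34 Ft 3.0 Fr 0.8 op 18.7
0.4 False t 26.60 Ft 1.5 Fr 1.0 op 19.0
0.5 False t 26.86 Ft 2.3 Fr -1.0 op 19.3
0.6 False t 27.12 Ft 1.3 Fr 0.0 op 19.1
```

View pics/w13.png

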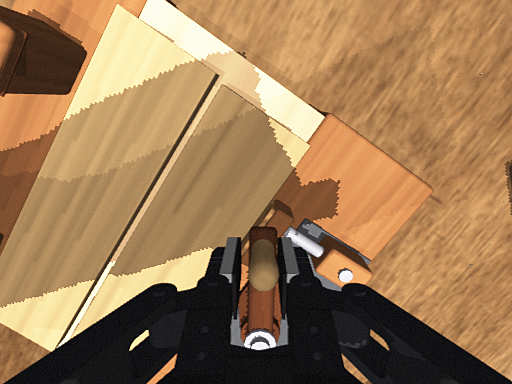

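Run:
```python
from h import *
phi=.6
while phi<1.48:
    phi+= .1 if phi<.85 else .025
    p,r,et,er=lev(phi,-1,z=98)
    hit=env.move_straight(p,rot=r,feed=40,force_limit=9)
    o=status.get_obs();f=o["contact_force"][:2];pa=o["tool_pos"][:2]-p[:2]; print("%.3f"%phi,hit,"t %.2f Ft %.1f Fr %.1f lag %.2f"%(o["t"],-f@et,f@er,pa@et))
    if hit or -f@et>8.5: break
```

```text
0.700 False t 27.48 Ft 2.0 Fr 0.6 lag -0.11
0.800 False t 27.78 Ft 2.1 Fr 0.4 lag -0.08
0.900 False t 28.09 Ft 2.5 Fr 1.3 lag 0.01
0.925 False t 28.34 Ft 4.7 Fr 0.3 lag -0.33
0.950 False t 28.59 Ft 4.7 Fr 0.3 lag -0.22
0.975 False t 28.84 Ft 4.3 Fr 0.7 lag -0.04
1.000 False t 29.09 Ft 4.3 Fr 0.7 lag 0.02
1.025 False t 29.34 Ft 3.8 Fr 0.2 lag 0.04
1.050 False t 29.59 Ft 4.1 Fr 0.3 lag 0.02
1.075 False t 29.84 Ft 3.3 Fr 0.4 lag 0.02
1.100 False t 30.09 Ft 4.1 Fr 0.5 lag 0.03
1.125 False t 30.34 Ft 3.7 Fr 0.8 lag 0.03
1.150 False t 30.59 Ft 3.7 Fr 0.3 lag 0.05
1.175 False t 30.84 Ft 3.5 Fr 0.5 lag 0.02
1.200 False t 31.09 Ft 4.3 Fr 0.0 lag 0.01
1.225 False t 31.34 Ft 3.6 Fr 0.1 lag 0.03
1.250 False t 31.59 Ft 3.3 Fr -0.5 lag 0.02
1.275 False t 31.84 Ft 4.2 Fr -0.2 lag -0.04
1.300 False t 32.09 Ft 3.7 Fr 0.1 lag -0.02
1.325 False t 32.34 Ft 4.3 Fr 0.2 lag 0.01
1.350 False t 32.59 Ft 4.9 Fr 1.2 lag -0.07
1.375 False t 32.84 Ft 6.1 Fr -0.5 lag -0.41
1.400 False t 33.09 Ft 8.7 Fr 0.3 lag -1.05
```

Run:
```python
from h import *
phi=1.40
snap("pics/w14.png")
while phi<1.5:
    phi+=.01
    p,r,et,er=lev(phi,-1,z=98)
    hit=env.move_straight(p,rot=r,feed=20,force_limit=6)
    env.wait(.1)
    F=[];
    for _ in range(3):
        o=status.get_obs(); F.append(-o["contact_force"][:2]@et); env.wait(.03)
    pa=o["tool_pos"][:2]-p[:2]; print("%.3f"%phi,hit,"t %.2f Ft %.1f lag %.2f"%(o["t"],np.mean(F),pa@et))
    if hit or np.mean(F)>11.3: break
```

```text
1.410 False t 33.56 Ft 8.8 lag -1.49
1.420 False t 34.01 Ft 10.1 lag -1.80
1.430 False t 34.46 Ft 10.9 lag -2.12
1.440 False t 34.91 Ft 12.1 lag -2.36
```

View pics/w14.png

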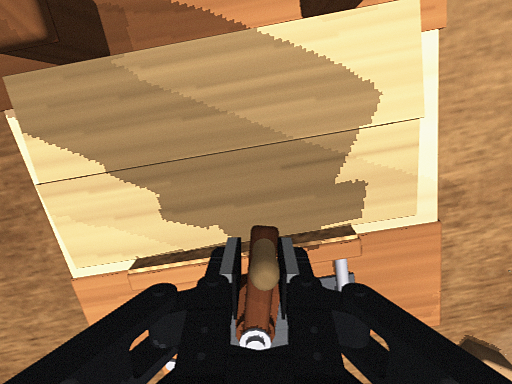

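Run:
```python
from h import *
_,r,et,er=lev(1.44,-1)
p,_=pose(); env.move_straight(p-np.array([*(et*1.5),0]),rot=r,feed=20); st()
effector.grip(32); st()
p,_=pose(); env.move_straight(p+[0,0,90],feed=150)
env.reach([560,0,330],rotz([0,0,-1],[0,-1,0])); st()
snap("pics/w15.png")
im=cv2.imread("pics/w15.png"); crop(im,155,75,200,130,4,"pics/d15.png"); 
cv2.imwrite("pics/s15.png",vision.camera("scene")[100:260,180:360][:,:,::-1].repeat(4,0).repeat(4,1))
```

```text
t 35.28 pos [589.3   9.4  98. ] F [0.7 5.  0. ] op 19.1 q [ 0.61  0.95 -1.33  1.8   0.98  1.25  0.37]
t 35.57 pos [589.3   8.7  98. ] F [-0.9 -0.6 -0.8] op 32.2 q [ 0.62  0.95 -1.33  1.8   0.98  1.25  0.37]
t 38.38 pos [559.9  -0.  329.5] F [ 0.4 -0.3 -0.6] op 32.0 q [ 0.43  0.4  -0.77  1.57  0.29  1.29 -1.95]
```

View pics/w15.png

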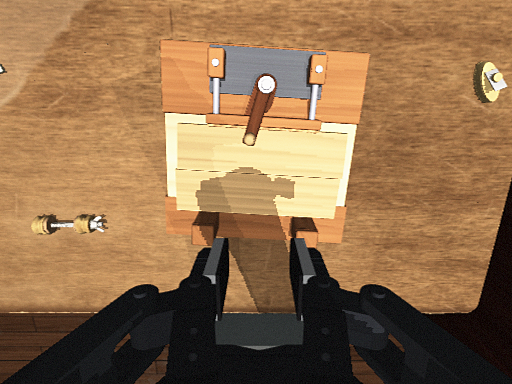

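View pics/d15.png

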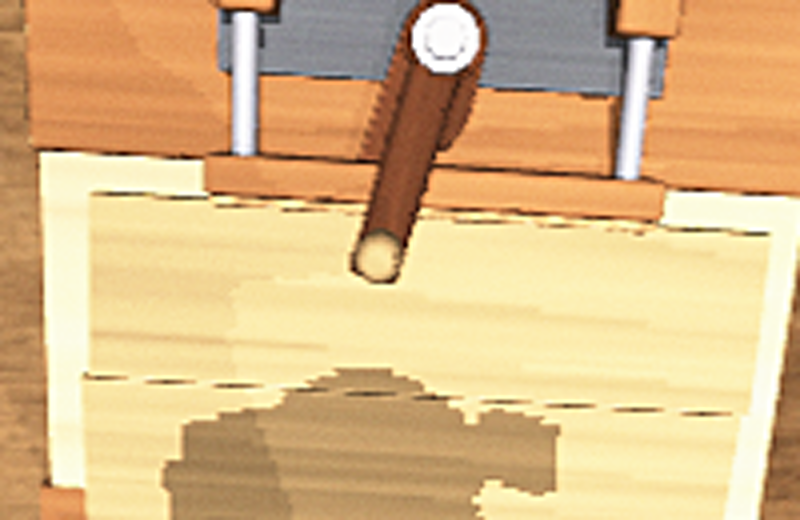

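View pics/s15.png

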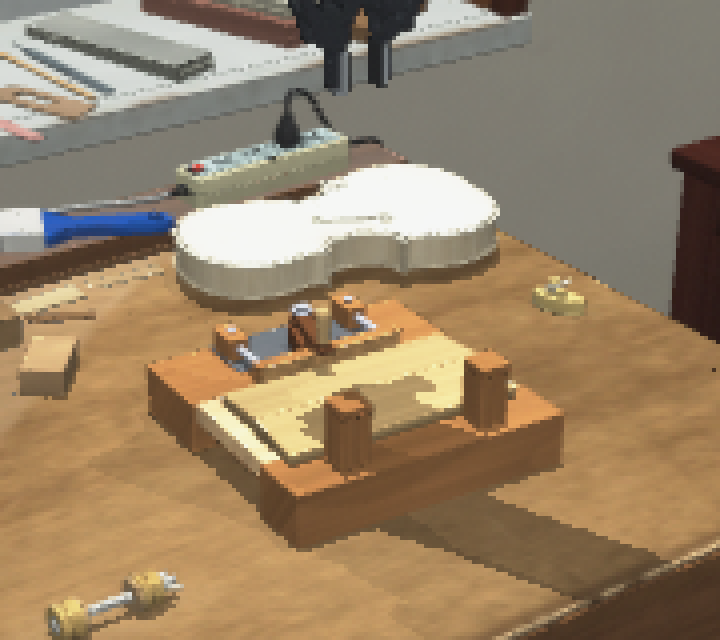

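Run:
```python
from h import *
crop(cv2.imread("pics/w15.png"),160,180,195,70,4,"pics/d16.png")
```

```text
(no output)
```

View pics/d16.png

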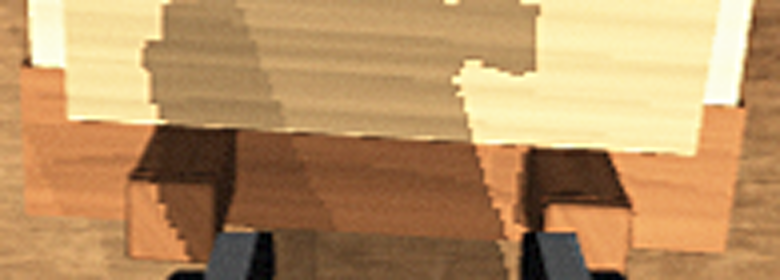

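Run:
```python
from h import *
d=np.load("pics/w15.npz");P=(d["p"],d["r"])
for c in ((66,120),(697,155)):
    q=ray("wrist",((c[0]+.5)/4-.5+160,(c[1]+.5)/4-.5+180),60,P)[:2]; print((q-M0)@BX,(q-M0)@BYv)
```

```text
12.633386279513022 116.06251996837788
12.983349201538287 -115.7308619213326
```

Run:
```python
from h import *
d=np.load("pics/w15.npz");P=(d["p"],d["r"])
for c in ((23,67),(743,104),(25,214),(728,252)):
    q=ray("wrist",((c[0]+.5)/4-.5+160,(c[1]+.5)/4-.5+180),50,P)[:2]; print(((q-M0)@BX).round(1),((q-M0)@BYv).round(1))
im=cv2.imread("pics/w15.png");x0,y0,s=160,180,4
c=cv2.resize(im[y0:y0+70,x0:x0+195],None,fx=s,fy=s,interpolation=2)
for o in ([467.5,75.3],[459.1,-63.8]):
  for z in (50,108):
    q=[(np.array(proj("wrist",[*(np.array(o)+(a*15-1.5)*BX+b*15*BYv),z],P))-[x0,y0]+.5)*s for a,b in((1,1),(1,-1),(-1,-1),(-1,1))]
    cv2.polylines(c,[np.int32(q)],True,(255,0,0) if z==50 else(0,255,0),1)
cv2.imwrite("pics/d17.png",c)
```

```text
28.6 134.1
30.4 -133.0
-30.9 135.3
-30.5 -136.2
```

View pics/d17.png

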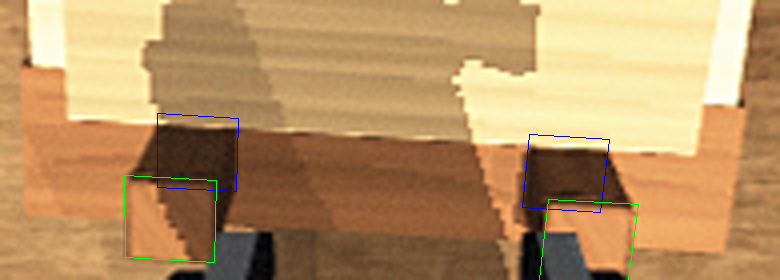

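Run:
```python
from h import *
st(); env.hand_in()
```

```text
t 38.48 pos [559.9  -0.  329.6] F [0.1 0.8 0.1] op 32.2 q [ 0.43  0.4  -0.77  1.57  0.29  1.29 -1.95]
the job is handed in; nothing more can be done
```

The joint is dry-fitted and I handed the job in at about 38 s of the 72 s allowed; the hand-in gave no verdict.

- **Dogs:** dog_a is in the left socket and dog_b in the right. I lowered each one until the force came up. The shoulders stopped about 1.3 mm (left) and 0.1 mm (right) below and above the computed rail height, and the pictures show both heads square to the wood.
- **Clamp:** I swung the lever at about 3–5 N until it began to firm near 1.35 rad. I then brought it up to about 12 N on the knob, within the 10–14 N you gave, and let go.
- **Joint:** after release the picture shows a hairline seam along its whole length. The near half rests against both dogs and the lever stayed where I left it. The spool clamp, thumb plane and pink look-alike were not touched.

**One check disagreed:** the near half's outer edge measured 12.6 and 13.0 mm from the socket line, where 15–16 mm was expected. The board corners in that picture agreed to about 2 mm, close to the camera's stated accuracy. I put the rest down to camera error and some dog play, because the wood visibly meets both dogs.

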